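# Find the parts-locker lid its lock does not hold, and push it open

### The arm

A 7-joint arm with a two-finger parallel gripper is mounted at the origin on the work surface. World frame = base frame: x ahead of the robot, y to its left, z up, the work surface at z = 0. Lengths are in m, angles in degrees, forces in N, time in s.
With the tool pointing down it reaches from about 0.425 to 0.875 m from the base axis. Payload 4.7 kg.
Tool frame: the origin (TCP) lies at the very end of the fingers, on their centre line; the grasp point (between the pads) lies env.tcp_to_grasp behind it (env.tcp_to_grasp is the distance from the TCP to the grasp point, in m); z points along the fingers, x is the direction in which the jaws open and shut, and the axes are right-handed (so a half turn about z gives the same grasp; the last joint's range is limited). The gripper opens to 87 mm and grips with 3 to 60 N. Pads are 19 mm wide; open, the fingers measure 117 mm over their backs; the gripper's body (75 mm by 190 mm) begins 51 mm behind the grasp point.
Start: joints at [73.975, 18.392, -4.016, 83.108, 1.295, 78.541, -3.26], TCP at [0.188, -0.622, 0.223] pointing down, gripper open.
Joint ranges: [-163.93, 163.93], [-17.29, 119.83], [-79.2, 71.16], [3.27, 140.29], [-89.18, 269.18], [5.43, 117.66], [-154.24, 154.24]. Speed limits (degrees/s): [147.25, 147.25, 180, 180, 180, 180, 180].

### API

Orientations are given as [roll, pitch, yaw] about the fixed x, y, z axes, in that order (R = Rz(yaw) Ry(pitch) Rx(roll)).
In Python, from cell import env gives the robot as it stands. The module is installed in compiled form; this text tells all that it offers.
- The arm moves only by the tool send_rows, never from a script. Its argument "steps" is a list of rows, each a list of 3 entries, a list of its own where there are three numbers: the shift along the tool's x, y, z in m, then the turn, a rotation vector about the tool's x, y, z in rad, then the finger opening in m, from 0 to 0.087. A call has exactly 5 rows; each row is the pose to reach, as a shift and turn from the pose commanded when the call began, along the tool's axes at that moment; what a row does not reach only later rows make up. A row lasts 1/12 s, in which the tool goes at most 41.7 mm and 7.16 degrees, less where a joint would pass 70% of its speed; a pose out of reach is approached as far as the arm can. A call with a gripper value outside its range is refused whole. The fingers move at their own pace and stop on an object; "grip_force" is the grip in N (left out, the last holds). Time passes only in rows, so rows that repeat a pose let the fingers close, or fill a call up. It gives the time, the measured TCP pose, the force and the opening at its end, in the units of the state.
- env.get_obs(): the state, without advancing time (a new reading comes with each control period).
- env.read_camera(name): name is "side" or "top" or "wrist"; returns a dict with "pixels" (384x512x3 uint8, red, green, blue), "fx", "fy", "cx", "cy" (pixels), "position" and "rotation" of the camera in the world. Camera axes: x right, y up, looking along -z (the intrinsics and any distortion apply to the point x, -y, -z); pixel columns grow to the right and rows downward; lengths in m; the calibration is good to about 2 mm. A picture is of the moment at which its call begins. There is no depth.
- env.sign_off(): hands the job in, once; it reports no verdict.
The state is a dict: "time_s": time; "qpos": joint angles; "joint_velocities": joint speeds; "effort": joint torques, N m; "tool_pos": TCP position; "tool_rot": TCP orientation; "force": force on the tool from outside, world axes, zero at the start; "wrist_torque": the same for the moment, N m; "grip_width": finger opening in m.
Only numpy, scipy, OpenCV 4.12 (cv2) and the standard library are available. Lean on these libraries where they do the work, as an engineer would, in place of code of your own. Each camera call takes 0.05 s, during which the arm holds its last target.

### The job

One of the four lids in the top of the blue parts locker is not held by its cam lock, though all four look alike. Press the black pads at the backs of the lids with a fingertip, without forcing any of them, until you find the lid that rocks; then push that lid over until it stands fully open against its stop, and leave it standing there with the other three lids shut. Only press and push: leave the loose parts around the locker where they are.

Things in the scene. Friction and masses are not known exactly. Their poses are not given: they have to be found in the camera images.
- locker: low blue steel parts locker, fixed, 220 deep (its x, front to back) x 412 wide (its y) x 120 mm high; origin: centre of underside. Four identical grey lids lie flush in its top in a row along y, 100 mm apart, over open bays 116 mm deep; a 20 mm rail in front of them, 6 mm walls between, a 46 mm ledge with a 5 mm back lip behind. Three lids are held by cam locks, one, looking the same, is not
- lid_a (a joint): tilt (rad) of the leftmost (+y) lid: 0 shut, grows as its front edge rises and its back end sinks, stop at 1.40. Plate 150 long (locker x) x 90 x 3 mm; pivot pins along locker y, level with its upper face, 60 mm from its back end, 90 mm from its front edge. A held lid springs by at most about 0.05; the free one tips at about 3 N on its pad and stays at any angle it is left
- lid_a_pad (a point): centre of the upper face of the black ribbed rubber press pad (26 x 70 x 2 mm) on the back part of the leftmost (+y) lid, 40 mm behind its pins; moves with the lid, x along the lid from front to back, z out of its upper face
- lid_a_edge (a point): middle of the front (robot-side) edge of the leftmost (+y) lid, at its upper face, 90 mm in front of its pins; moves with the lid, axes as for the pad. The round steel lock face (22 mm across, 2 mm proud) sits 26 mm behind this edge
- lid_b (a joint): tilt (rad) of the second-from-left lid: 0 shut, grows as its front edge rises and its back end sinks, stop at 1.40. Plate 150 long (locker x) x 90 x 3 mm; pivot pins along locker y, level with its upper face, 60 mm from its back end, 90 mm from its front edge. A held lid springs by at most about 0.05; the free one tips at about 3 N on its pad and stays at any angle it is left
- lid_b_pad (a point): centre of the upper face of the black ribbed rubber press pad (26 x 70 x 2 mm) on the back part of the second-from-left lid, 40 mm behind its pins; moves with the lid, x along the lid from front to back, z out of its upper face
- lid_b_edge (a point): middle of the front (robot-side) edge of the second-from-left lid, at its upper face, 90 mm in front of its pins; moves with the lid, axes as for the pad. The round steel lock face (22 mm across, 2 mm proud) sits 26 mm behind this edge
- lid_c (a joint): tilt (rad) of the third-from-left lid: 0 shut, grows as its front edge rises and its back end sinks, stop at 1.40. Plate 150 long (locker x) x 90 x 3 mm; pivot pins along locker y, level with its upper face, 60 mm from its back end, 90 mm from its front edge. A held lid springs by at most about 0.05; the free one tips at about 3 N on its pad and stays at any angle it is left
- lid_c_pad (a point): centre of the upper face of the black ribbed rubber press pad (26 x 70 x 2 mm) on the back part of the third-from-left lid, 40 mm behind its pins; moves with the lid, x along the lid from front to back, z out of its upper face
- lid_c_edge (a point): middle of the front (robot-side) edge of the third-from-left lid, at its upper face, 90 mm in front of its pins; moves with the lid, axes as for the pad. The round steel lock face (22 mm across, 2 mm proud) sits 26 mm behind this edge
- lid_d (a joint): tilt (rad) of the rightmost (-y) lid: 0 shut, grows as its front edge rises and its back end sinks, stop at 1.40. Plate 150 long (locker x) x 90 x 3 mm; pivot pins along locker y, level with its upper face, 60 mm from its back end, 90 mm from its front edge. A held lid springs by at most about 0.05; the free one tips at about 3 N on its pad and stays at any angle it is left
- lid_d_pad (a point): centre of the upper face of the black ribbed rubber press pad (26 x 70 x 2 mm) on the back part of the rightmost (-y) lid, 40 mm behind its pins; moves with the lid, x along the lid from front to back, z out of its upper face
- lid_d_edge (a point): middle of the front (robot-side) edge of the rightmost (-y) lid, at its upper face, 90 mm in front of its pins; moves with the lid, axes as for the pad. The round steel lock face (22 mm across, 2 mm proud) sits 26 mm behind this edge
- latch: orange safety latch, 32 x 90 x 18 mm, lying along the locker's back ledge; origin at the middle of its underside. Leave alone
- pin: brass hinge pin standing on its 26 mm head, 14 mm thick, 66 mm high, on the bench in front of the locker; origin at the centre of its underside. Leave alone
- spring: black steel torsion spring standing on end, 36 mm across, 34 mm high, with two straight legs 50 mm long, on the bench in front of the locker; origin at the centre of its underside. Leave alone
- magnifier: squat red magnifier housing, 72 mm across, 45 mm high, on the bench to the left of the locker; origin at the centre of its underside. Leave alone
- key: flat brass key, 53 mm long, 4 mm thick, on the bench to the right of the locker; origin under the centre of its bow. Leave alone
- wrench: steel wrench, 160 mm long, lying on the bench to the right of the locker; origin at the middle of its underside. Leave alone
- tin: green tin with a white top, 68 mm across, 55 mm high, on the bench behind the locker; origin at the centre of its underside. Leave alone

How it is judged:
By the outcome, as a careful person would: the job done as asked, in the order asked, and still so for the second after the job is handed in, with the robot touching nothing.
It also fails if it takes over 51 s, if anything falls off the work surface, if the arm or the gripper's body presses on something with over 40 N, if the wrist force passes 120 N, or if a joint passes its speed limit or range.

## Working session

There is one attempt and no reset: what is moved stays moved. The work goes in short steps, Python scripts to look and compute and a tool call to move; the robot and the scene stay as the last step left them, time stands still between calls to the robot, and variables do not carry over. Pictures are saved under pics/ and viewed, and the job is handed in when it is done.

Besides the shell and the picture viewer there is one more tool, called after "Emit:" as a command line: name --argument value ..., lists and objects as JSON in quotes. send_rows: Moves the arm, as the interface text tells. Its arguments: {"type":"object","properties":{"steps":{"type":"array"},"grip_force":{"type":"number"}},"required":["steps"]}

```bash
mkdir -p pics
python3 - <<'E'
from cell import env
import cv2
o=env.get_obs()
for k,v in o.items(): print(k,v)
print(env.tcp_to_grasp)
for n in ["side","top","wrist"]:
    c=env.read_camera(n)
    cv2.imwrite(f"pics/{n}0.png",cv2.resize(c["pixels"][:,:,::-1],(800,600),interpolation=cv2.INTER_CUBIC))
    print(n,{k:c[k] for k in c if k!="pixels"})
E
```

```text
time_s 0.0
qpos [73.97678127 18.4400884  -4.01499911 83.17386302  1.29541538 78.54019275
 -3.25871415]
joint_velocities [ 0.00758291 -0.07721726  0.11622059  0.04133238  0.06227268  0.0331211
 -0.09887602]
effort [-7.61250885e-04 -4.91287100e+01 -4.04512407e-01 -3.12527382e+01
 -6.38915668e-02  4.36248269e-02  1.86473567e-04]
tool_pos [ 0.18799464 -0.62165354  0.22145888]
tool_rot [ 1.79993767e+02  1.08882510e-01 -7.31661969e+01]
force [-0.82729021  0.93168309  0.61071477]
wrist_torque [-0.00146262  0.04863852  0.01593035]
grip_width 0.08711952213352922
0.0187
side {'fx': 442.83951612880634, 'fy': 442.83951612880634, 'cx': 249.94054576864409, 'cy': 188.88341003432456, 'position': array([ 0.41102681, -0.87248742,  0.70567883]), 'rotation': array([ 55.66495516,   0.221123  , -10.87301228])}
top {'fx': 346.82202307272723, 'fy': 346.82202307272723, 'cx': 251.8841194963453, 'cy': 187.56807946563862, 'position': array([0.39587658, 0.01023961, 0.95437269]), 'rotation': array([ 1.16541738e+01,  2.01334845e-02, -9.05286732e+01])}
wrist {'fx': 307.28024281346285, 'fy': 307.28024281346285, 'cx': 253.50818764135587, 'cy': 193.25834436276452, 'position': array([ 0.26519295, -0.59937785,  0.38563539]), 'rotation': array([-16.73109522,   0.14192615, -73.17345813])}
```

View pics/top0.png

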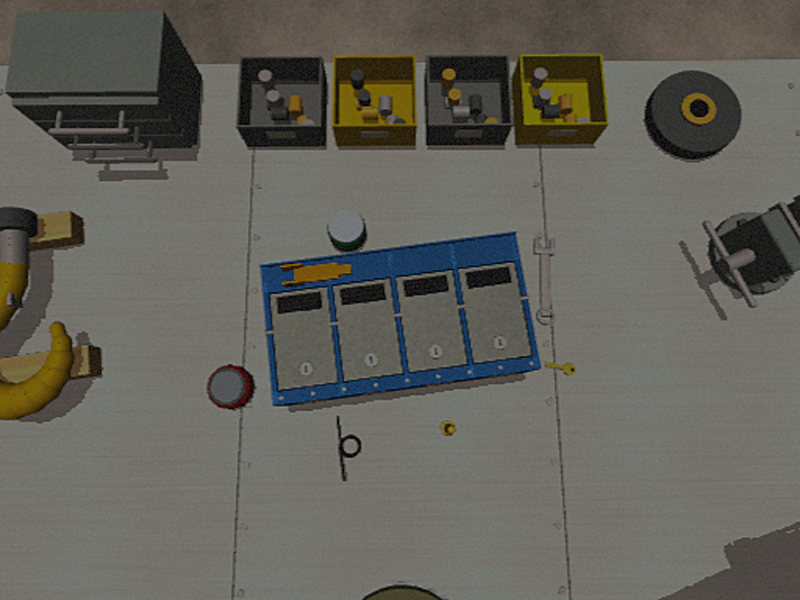

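View pics/side0.png

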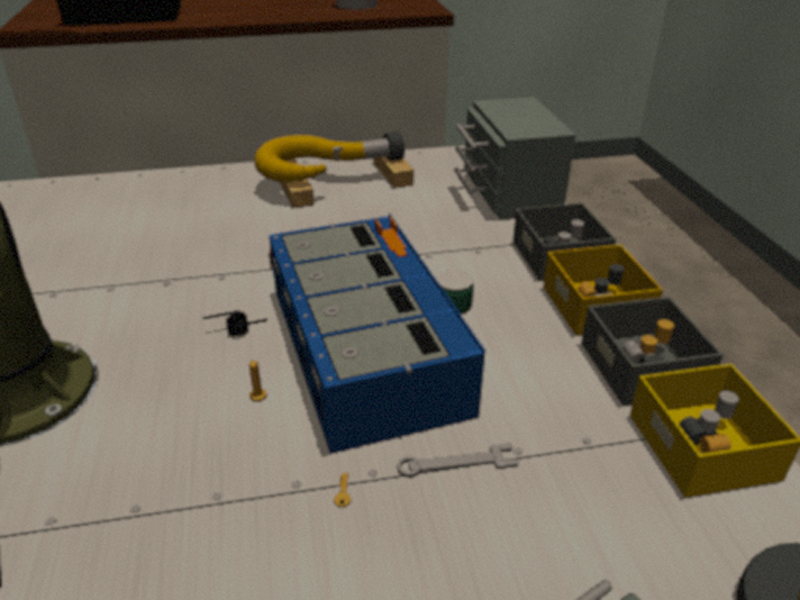

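Run:
```python
from cell import env
import cv2
p=env.read_camera("top")["pixels"][:,:,::-1]
c=p[140:270,155:355]
c=cv2.convertScaleAbs(c,alpha=1.8)
cv2.imwrite("pics/crop1.png",cv2.resize(c,(800,520),interpolation=cv2.INTER_CUBIC))
```

```text
(no output)
```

View pics/crop1.png

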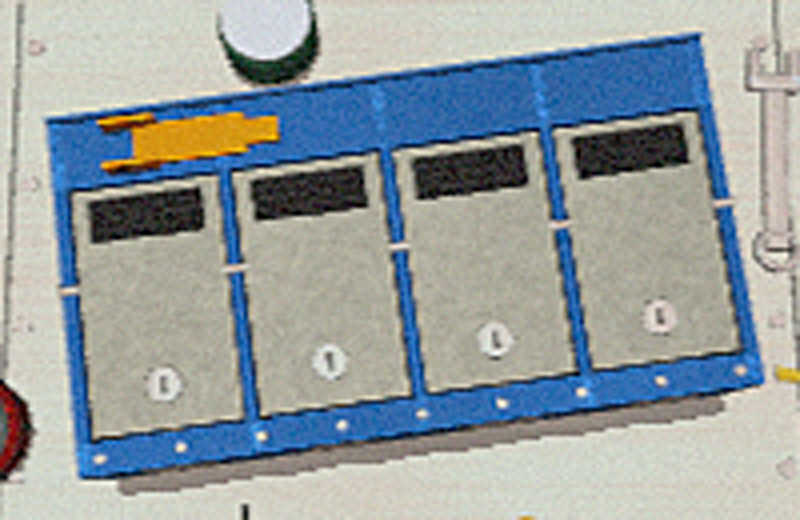

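The pads show at crop positions A (147,214), B (310,192), C (470,169) and D (632,150). The lock faces are at (163,385), (331,362), (496,339) and (660,316).

```bash
cat > h.py <<'E'
import numpy as np
from scipy.spatial.transform import Rotation as R
from scipy.optimize import least_squares
def ray(c,u,v):
    d=R.from_euler('xyz',c['rotation'],degrees=True).as_matrix()@np.array([(u-c['cx'])/c['fx'],-(v-c['cy'])/c['fy'],-1])
    return np.array(c['position']),d
def onz(c,u,v,z):
    p,d=ray(c,u,v); return p+d*(z-p[2])/d[2]
def proj(c,X):
    q=R.from_euler('xyz',c['rotation'],degrees=True).as_matrix().T@(np.array(X)-c['position'])
    return np.array([c['cx']+c['fx']*q[0]/-q[2], c['cy']-c['fy']*q[1]/-q[2]])
E
python3 - <<'E'
from h import *
from cell import env
import cv2
c=env.read_camera("top")
f=lambda u,v:(155+(u+.5)/4-.5,140+(v+.5)/4-.5)
pads=[(147,214),(310,192),(470,169),(632,150)]
locks=[(163,385),(331,362),(496,339),(660,316)]
P=np.array([onz(c,*f(*p),.121)[:2] for p in pads]);L=np.array([onz(c,*f(*p),.121)[:2] for p in locks])
F=np.array([onz(c,*f(*p),.12)[:2] for p in [(82,478),(763,382)]]);B=np.array([onz(c,*f(*p),.125)[:2] for p in [(47,120),(700,35)]])
print(P,L,F,B,sep='\n');print(np.linalg.norm(P-L,axis=1),np.linalg.norm(np.diff(P,axis=0),axis=1),np.linalg.norm(F[0]-F[1]),np.linalg.norm(F-B,axis=1))
ys=[.15,.05,-.05,-.15]
loc=[(.042,y) for y in ys]+[(-.062,y) for y in ys]+[(-.11,.206),(-.11,-.206),(.11,.206),(.11,-.206)]
loc=np.array(loc);M=np.vstack([P,L,F,B])
def fit(x):
    a=x[2];Q=np.array([[np.cos(a),-np.sin(a)],[np.sin(a),np.cos(a)]]);return (loc@Q.T+x[:2]-M)
r=least_squares(lambda x:fit(x).ravel(),[.6,0,0]);print(r.x,np.degrees(r.x[2]));print(fit(r.x)*1e3)
x=r.x
# overlay on side
s=env.read_camera("side");im=cv2.resize(s["pixels"][:,:,::-1],(1024,768),interpolation=cv2.INTER_CUBIC)
a=x[2];Q=np.array([[np.cos(a),-np.sin(a)],[np.sin(a),np.cos(a)]])
for i,l in enumerate(loc):
    w=[*(Q@l+x[:2]),.12 if i<10 else .125]
    u=proj(s,w)*2+.5; cv2.circle(im,(int(u[0]),int(u[1])),2,(0,0,255),-1)
cv2.imwrite("pics/side1.png",im[250:600,300:700])
E
```

```text
[[ 0.55526116  0.15704514]
 [ 0.56806838  0.05742326]
 [ 0.58160608 -0.04101134]
 [ 0.59268744 -0.14123723]]
[[ 0.45137735  0.14480497]
 [ 0.4641079   0.04462374]
 [ 0.47693925 -0.05441892]
 [ 0.48986126 -0.15351618]]
[[ 0.3974956   0.1913946 ]
 [ 0.44990816 -0.2132894 ]]
[[ 0.61411603  0.21958351]
 [ 0.66515884 -0.18629471]]
[0.10460243 0.10474544 0.10552208 0.10355673] [0.10044174 0.09936115 0.10083663] 0.4080639867183325 [0.21844684 0.21693678]
[0.5321622  0.00293458 0.12668303] 7.258403166433731
[[-0.3871978  -0.00612042]
 [-0.55997376  0.41711679]
 [-1.46323087 -0.34693533]
 [ 0.0898537   0.6803181 ]
 [ 0.3300237  -0.90578099]
 [ 0.23391258  0.07680698]
 [ 0.03701011 -0.07917595]
 [-0.25055482 -0.18056012]
 [-0.47887005  1.99129379]
 [-0.83751534 -2.02311458]
 [ 1.1377197   1.59816863]
 [ 2.14882287 -1.22201688]]
```

View pics/side1.png

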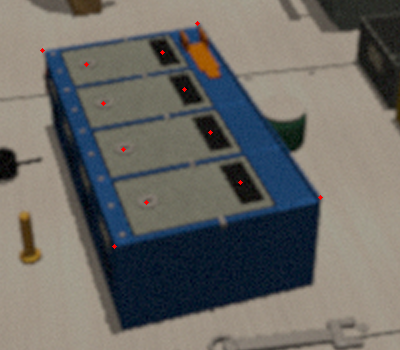

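```bash
cat >> h.py <<'E'
X0=np.array([.5322,.0029]);A=.1267
def W(lx,ly,z):
    return np.array([X0[0]+np.cos(A)*lx-np.sin(A)*ly, X0[1]+np.sin(A)*lx+np.cos(A)*ly, z])
YAW=np.degrees(A)-90
def delta(o,tgt,rpy=(180,0,YAW)):
    Rc=R.from_euler('xyz',o['tool_rot'],degrees=True)
    d=Rc.inv().apply(tgt-np.array(o['tool_pos']))
    t=(Rc.inv()*R.from_euler('xyz',rpy,degrees=True)).as_rotvec()
    return d,t
def lpos(p):
    d=np.array(p[:2])-X0;return np.array([np.cos(A)*d[0]+np.sin(A)*d[1],-np.sin(A)*d[0]+np.cos(A)*d[1],p[2]])
E
python3 - <<'E'
from h import *
from cell import env
np.set_printoptions(suppress=True,precision=4)
o=env.get_obs();print(delta(o,W(.042,-.15,.16)),W(.042,-.15,.16))
E
```

```text
(array([-0.3435, -0.5267,  0.0624]), array([0.0001, 0.0005, 0.1672])) [ 0.5928 -0.1406  0.16  ]
```

Emit:
send_rows --steps '[[[-0.018,-0.028,0],[0,0,0],0],[[-0.036,-0.056,0],[0,0,0],0],[[-0.054,-0.084,0],[0,0,0],0],[[-0.072,-0.112,0],[0,0,0],0],[[-0.09,-0.14,0],[0,0,0],0]]' --grip_force 20

```text
time_s: 0.72
tool_pos: [0.2969, -0.4941, 0.2226]
tool_rot: [180.0, -0.0, -73.2]
force: [0.7, 0.2, -0.6]
grip_width: 0.0614
```

Emit:
send_rows --steps '[[[-0.018,-0.028,0],[0,0,0],0],[[-0.036,-0.056,0],[0,0,0],0],[[-0.054,-0.084,0],[0,0,0],0],[[-0.072,-0.112,0],[0,0,0],0],[[-0.09,-0.14,0],[0,0,0],0]]'

```text
time_s: 1.13
tool_pos: [0.4049, -0.3674, 0.2228]
tool_rot: [180.0, -0.0, -73.2]
force: [0.4, -0.4, 0.4]
grip_width: 0.0284
```

Emit:
send_rows --steps '[[[-0.018,-0.028,0],[0,0,0.03],0],[[-0.036,-0.056,0],[0,0,0.07],0],[[-0.054,-0.084,0],[0,0,0.1],0],[[-0.072,-0.112,0],[0,0,0.13],0],[[-0.09,-0.14,0],[0,0,0.167],0]]'

```text
time_s: 1.55
tool_pos: [0.5128, -0.2408, 0.2228]
tool_rot: [-180.0, -0.0, -82.8]
force: [-0.0, -0.1, 0.7]
grip_width: 0.0018
```

Run:
```python
from h import *
from cell import env
np.set_printoptions(suppress=True,precision=4)
o=env.get_obs();print(o['time_s'],o['tool_pos'],o['tool_rot'],o['force'],o['grip_width']);print(delta(o,W(.042,-.15,.15)),W(.042,-.15,.16))
```

```text
1.55 [ 0.5128 -0.2408  0.2228] [-179.9855   -0.0317  -82.832 ] [-0.0156 -0.1465  0.7432] 0.001777808741788019
(array([-0.0895, -0.0918,  0.0727]), array([-0.0003, -0.0006, -0.0016])) [ 0.5928 -0.1406  0.16  ]
```

Emit:
send_rows --steps '[[[-0.022,-0.023,0.006],[0,0,0],0],[[-0.045,-0.046,0.015],[0,0,0],0],[[-0.067,-0.069,0.035],[0,0,0],0],[[-0.0895,-0.092,0.055],[0,0,0],0],[[-0.0895,-0.092,0.073],[0,0,0],0]]'

```text
time_s: 1.97
tool_pos: [0.5955, -0.1331, 0.1489]
tool_rot: [-179.8, 0.3, -82.2]
force: [-0.1, 1.4, -0.1]
grip_width: 0.0006
```

Run:
```python
from h import *
from cell import env
import cv2
np.set_printoptions(suppress=True,precision=4)
o=env.get_obs();print(o['tool_pos'],lpos(o['tool_pos']),o['force'])
s=env.read_camera("side")["pixels"][:,:,::-1]
cv2.imwrite("pics/s2.png",cv2.resize(cv2.convertScaleAbs(s[100:300,150:350],alpha=1.7),(600,600),interpolation=cv2.INTER_CUBIC))
```

```text
[ 0.5955 -0.1331  0.1489] [ 0.0457 -0.1429  0.1489] [-0.0846  1.4221 -0.1397]
```

View pics/s2.png

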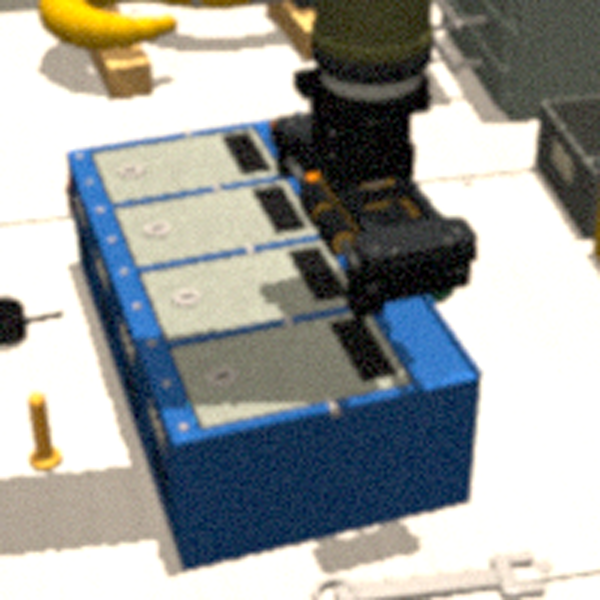

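The fingertip is above the back of pad D, and its shadow falls on the lid. I'll approach slowly.

Emit:
send_rows --steps '[[[0,0,0.006],[0,0,0],0],[[0,0,0.012],[0,0,0],0],[[0,0,0.018],[0,0,0],0],[[0,0,0.022],[0,0,0],0],[[0,0,0.022],[0,0,0],0]]'

```text
time_s: 2.43
tool_pos: [0.5913, -0.1429, 0.1272]
tool_rot: [180.0, -0.0, -82.8]
force: [-0.3, 0.4, 0.0]
grip_width: 0.0003
```

```bash
cat > st.py <<'E'
from h import *
from cell import env
np.set_printoptions(suppress=True,precision=4)
o=env.get_obs();print(o['time_s'],o['tool_pos'],o['tool_rot'],'L',lpos(o['tool_pos']),o['force'],o['wrist_torque'])
E
python3 st.py
```

```text
2.4333 [ 0.5913 -0.1429  0.1272] [179.9622  -0.0201 -82.8416] L [ 0.0402 -0.1521  0.1272] [-0.2734  0.3906  0.0185] [0.0098 0.0148 0.0175]
```

Settled over pad D, 5 mm above it. Now I'll press in small steps.

Emit:
send_rows --steps '[[[0,0,0.001],[0,0,0],0],[[0,0,0.002],[0,0,0],0],[[0,0,0.003],[0,0,0],0],[[0,0,0.004],[0,0,0],0],[[0,0,0.004],[0,0,0],0]]'

```text
time_s: 2.85
tool_pos: [0.5919, -0.1417, 0.1235]
tool_rot: [180.0, -0.0, -82.7]
force: [-0.1, 0.6, -0.2]
grip_width: 0.0003
```

Emit:
send_rows --steps '[[[0,0,0.0003],[0,0,0],0],[[0,0,0.0006],[0,0,0],0],[[0,0,0.001],[0,0,0],0],[[0,0,0.001],[0,0,0],0],[[0,0,0.001],[0,0,0],0]]'

```text
time_s: 3.27
tool_pos: [0.592, -0.1417, 0.1225]
tool_rot: [180.0, -0.0, -82.7]
force: [-0.3, -0.4, 0.7]
grip_width: 0.0006
```

Emit:
send_rows --steps '[[[0,0,0.0003],[0,0,0],0],[[0,0,0.0006],[0,0,0],0],[[0,0,0.001],[0,0,0],0],[[0,0,0.001],[0,0,0],0],[[0,0,0.001],[0,0,0],0]]'

```text
time_s: 3.68
tool_pos: [0.592, -0.1417, 0.1217]
tool_rot: [-180.0, -0.0, -82.7]
force: [-0.7, -1.3, 2.8]
grip_width: 0.0003
```

Emit:
send_rows --steps '[[[0,0,0.0002],[0,0,0],0],[[0,0,0.0005],[0,0,0],0],[[0,0,0.0005],[0,0,0],0],[[0,0,0.0005],[0,0,0],0],[[0,0,0.0005],[0,0,0],0]]'

```text
time_s: 4.1
tool_pos: [0.5921, -0.1417, 0.1211]
tool_rot: [-180.0, -0.0, -82.7]
force: [-0.6, -0.3, 2.6]
grip_width: 0.0002
```

```bash
python3 st.py
```

```text
4.1 [ 0.5921 -0.1417  0.1211] [-179.9888   -0.006   -82.735 ] L [ 0.0411 -0.151   0.1211] [-0.5678 -0.3122  2.6204] [0.0976 0.1245 0.0193]
```

Emit:
send_rows --steps '[[[0,0,0.0003],[0,0,0],0],[[0,0,0.0006],[0,0,0],0],[[0,0,0.0007],[0,0,0],0],[[0,0,0.0007],[0,0,0],0],[[0,0,0.0007],[0,0,0],0]]'

```text
time_s: 4.52
tool_pos: [0.592, -0.1417, 0.1203]
tool_rot: [-180.0, -0.0, -82.7]
force: [0.1, 0.6, 1.5]
grip_width: 0.0007
```

Emit:
send_rows --steps '[[[0,0,0.0003],[0,0,0],0],[[0,0,0.0006],[0,0,0],0],[[0,0,0.0007],[0,0,0],0],[[0,0,0.0007],[0,0,0],0],[[0,0,0.0007],[0,0,0],0]]'

```text
time_s: 4.93
tool_pos: [0.592, -0.1417, 0.1196]
tool_rot: [-180.0, -0.0, -82.7]
force: [-0.5, -0.6, 3.3]
grip_width: 0.0003
```

```bash
python3 - <<'E'
from h import *
from cell import env
import cv2
for i in range(4):
    s=env.read_camera("side")["pixels"][:,:,::-1]; print(env.get_obs()['force'])
cv2.imwrite("pics/s3.png",cv2.resize(cv2.convertScaleAbs(s[170:270,170:310],alpha=1.9),(784,560),interpolation=cv2.INTER_CUBIC))
E
python3 st.py
```

```text
[ 0.50983525 -0.52812258  2.6659843 ]
[-0.88809342  0.15971032  2.92209753]
[-0.22549843  0.56762607  3.04095767]
[ 0.17845792 -0.1724124   2.98838021]
5.1333 [ 0.592  -0.1417  0.1196] [-179.9929   -0.0073  -82.7364] L [ 0.0411 -0.151   0.1196] [ 0.1785 -0.1724  2.9884] [0.0698 0.007  0.0391]
```

View pics/s3.png

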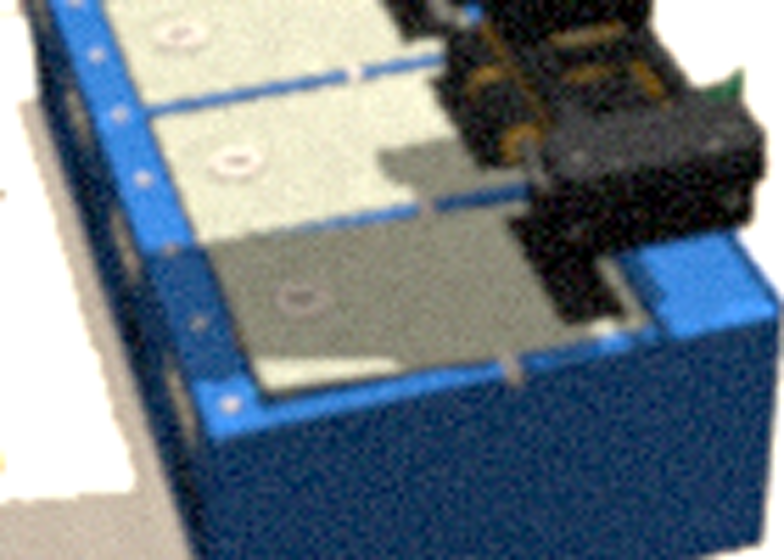

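Force has held near 2.9 N over about 2.4 mm of travel. I'll go one small step past the held-lid springback (2 mm) to confirm.

Emit:
send_rows --steps '[[[0,0,0.0003],[0,0,0],0],[[0,0,0.0006],[0,0,0],0],[[0,0,0.0008],[0,0,0],0],[[0,0,0.001],[0,0,0],0],[[0,0,0.001],[0,0,0],0]]'

```text
time_s: 5.55
tool_pos: [0.592, -0.1417, 0.1186]
tool_rot: [-180.0, -0.0, -82.7]
force: [0.3, 0.2, 3.0]
grip_width: 0.0008
```

Emit:
send_rows --steps '[[[0,0,0.0006],[0,0,0],0],[[0,0,0.0012],[0,0,0],0],[[0,0,0.0018],[0,0,0],0],[[0,0,0.002],[0,0,0],0],[[0,0,0.002],[0,0,0],0]]'

```text
time_s: 5.97
tool_pos: [0.5918, -0.1417, 0.1164]
tool_rot: [180.0, -0.0, -82.7]
force: [0.0, -0.0, 3.1]
grip_width: 0.0005
```

Lid D is the free one: the force stays near 3 N past 0.13 rad. I'll keep pushing it down.

Emit:
send_rows --steps '[[[0,0,0.002],[0,0,0],0],[[0,0,0.005],[0,0,0],0],[[0,0,0.008],[0,0,0],0],[[0,0,0.011],[0,0,0],0],[[0,0,0.012],[0,0,0],0]]'

```text
time_s: 6.38
tool_pos: [0.5918, -0.1418, 0.1039]
tool_rot: [180.0, 0.0, -82.7]
force: [-0.8, -1.0, 3.0]
grip_width: 0.0003
```

Emit:
send_rows --steps '[[[0,0,0.003],[0,0,0],0],[[0,0,0.006],[0,0,0],0],[[0,0,0.009],[0,0,0],0],[[0,0,0.012],[0,0,0],0],[[0,0,0.013],[0,0,0],0]]'

```text
time_s: 6.8
tool_pos: [0.5917, -0.1416, 0.0909]
tool_rot: [180.0, 0.0, -82.7]
force: [0.9, 0.5, 2.7]
grip_width: 0.0003
```

```bash
python3 - <<'E'
from h import *
from cell import env
import cv2
s=env.read_camera("side")["pixels"][:,:,::-1]
cv2.imwrite("pics/s4.png",cv2.resize(cv2.convertScaleAbs(s[100:300,150:350],alpha=1.7),(600,600),interpolation=cv2.INTER_CUBIC))
E
python3 st.py
```

```text
6.85 [ 0.5917 -0.1416  0.0909] [179.958    0.0194 -82.7282] L [ 0.0407 -0.1508  0.0909] [ 1.9719 -0.1141  2.0689] [-0.0231 -0.1166  0.0635]
```

View pics/s4.png

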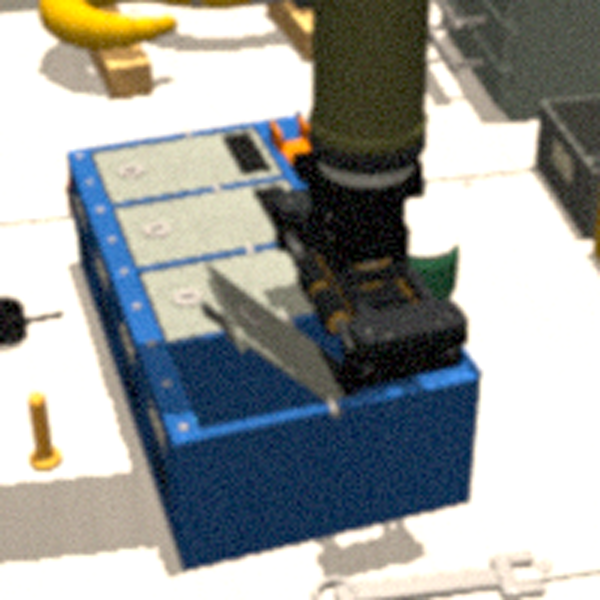

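Lid D stands at about 45°, its front edge near (208,270) in the crop. I'll retract straight up, go round in front of it, and push its raised edge back to the stop.

Emit:
send_rows --steps '[[[0,0,-0.02],[0,0,0],0],[[0,0,-0.05],[0,0,0],0],[[0,0,-0.085],[0,0,0],0],[[0,0,-0.12],[0,0,0],0],[[0,0,-0.15],[0,0,0],0]]'

```text
time_s: 7.27
tool_pos: [0.5917, -0.1416, 0.2433]
tool_rot: [180.0, -0.0, -82.7]
force: [1.2, 0.1, -0.0]
grip_width: 0.0004
```

```bash
python3 - <<'E'
from h import *
from cell import env
import cv2
s=env.read_camera("side")["pixels"][:,:,::-1]
cv2.imwrite("pics/s5.png",cv2.resize(cv2.convertScaleAbs(s[100:300,150:350],alpha=1.7),(600,600),interpolation=cv2.INTER_CUBIC))
o=env.get_obs();print(delta(o,W(-.105,-.15,.25)))
E
python3 st.py
```

```text
(array([-0.00165198,  0.14864927, -0.00133071]), array([-9.00990224e-03, -3.99692621e-03, -2.39000768e-05]))
7.3167 [ 0.5947 -0.142   0.25  ] [-179.4838   -0.229   -82.743 ] L [ 0.0437 -0.1517  0.25  ] [ 3.5541 -0.6887  5.3821] [-0.0714 -0.2366  0.0284]
```

View pics/s5.png

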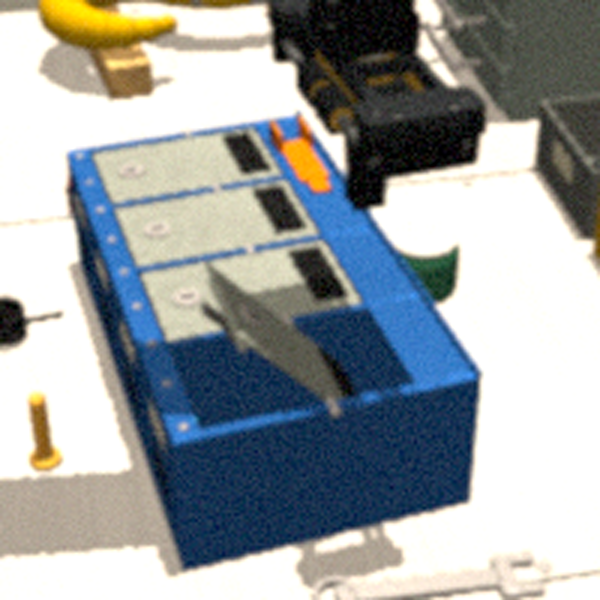

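Emit:
send_rows --steps '[[[0,0.02,0],[0,0,0],0],[[0,0.055,0],[0,0,0],0],[[0,0.09,0],[0,0,0],0],[[0,0.125,0],[0,0,0],0],[[0,0.147,0],[0,0,0],0]]'

```text
time_s: 7.73
tool_pos: [0.4425, -0.1608, 0.2405]
tool_rot: [179.8, 0.0, -82.8]
force: [-0.1, -0.8, -0.1]
grip_width: 0.0004
```

Emit:
send_rows --steps '[[[0,0,0.015],[0,0,0],0],[[0,0,0.035],[0,0,0],0],[[0,0,0.055],[0,0,0],0],[[0,0,0.07],[0,0,0],0],[[0,0,0.07],[0,0,0],0]]'

```text
time_s: 8.15
tool_pos: [0.4432, -0.1594, 0.1679]
tool_rot: [179.6, 0.2, -82.7]
force: [-0.7, 0.1, 0.6]
grip_width: 0.0004
```

```bash
python3 - <<'E'
from h import *
from cell import env
import cv2
s=env.read_camera("side")["pixels"][:,:,::-1]
cv2.imwrite("pics/s6.png",cv2.resize(cv2.convertScaleAbs(s[100:300,150:350],alpha=1.7),(600,600),interpolation=cv2.INTER_CUBIC))
E
python3 st.py
```

```text
8.2 [ 0.4444 -0.1597  0.1697] [179.7733   0.1339 -82.7322] L [-0.1076 -0.1502  0.1697] [-0.1104  0.3908  0.655 ] [ 0.0277  0.0089 -0.0194]
```

View pics/s6.png

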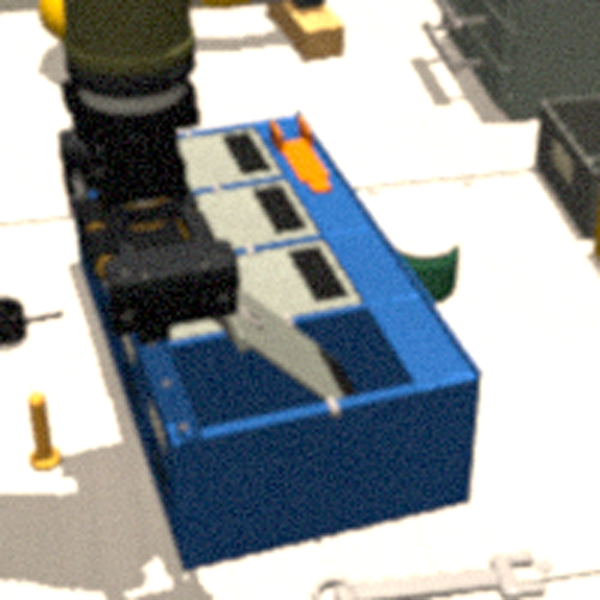

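The finger is in front of the raised lid, over the rail. I'll push along locker +x, rising with the edge.

Emit:
send_rows --steps '[[[0,-0.008,0],[0,0,0],0],[[0,-0.016,0],[0,0,0],0],[[0,-0.024,-0.002],[0,0,0],0],[[0,-0.032,-0.004],[0,0,0],0],[[0,-0.038,-0.006],[0,0,0],0]]'

```text
time_s: 8.62
tool_pos: [0.4773, -0.1566, 0.1794]
tool_rot: [179.0, 0.1, -82.8]
force: [-32.2, 1.8, 31.8]
grip_width: 0.0004
```

Emit:
send_rows --steps '[[[0,-0.006,-0.003],[0,0,0],0],[[0,-0.012,-0.006],[0,0,0],0],[[0,-0.018,-0.009],[0,0,0],0],[[0,-0.024,-0.012],[0,0,0],0],[[0,-0.028,-0.014],[0,0,0],0]]'

```text
time_s: 9.03
tool_pos: [0.5126, -0.1519, 0.1966]
tool_rot: [-180.0, -0.1, -82.7]
force: [-18.6, 1.0, 15.6]
grip_width: 0.0005
```

```bash
python3 - <<'E'
from h import *
from cell import env
import cv2
s=env.read_camera("side")["pixels"][:,:,::-1]
cv2.imwrite("pics/s7.png",cv2.resize(cv2.convertScaleAbs(s[100:300,150:350],alpha=1.7),(600,600),interpolation=cv2.INTER_CUBIC))
E
python3 st.py
```

```text
9.0833 [ 0.5122 -0.152   0.1964] [179.9453  -0.1117 -82.7163] L [-0.0394 -0.1511  0.1964] [-10.7949   1.2919  21.8611] [0.4638 2.2138 0.0446]
```

View pics/s7.png

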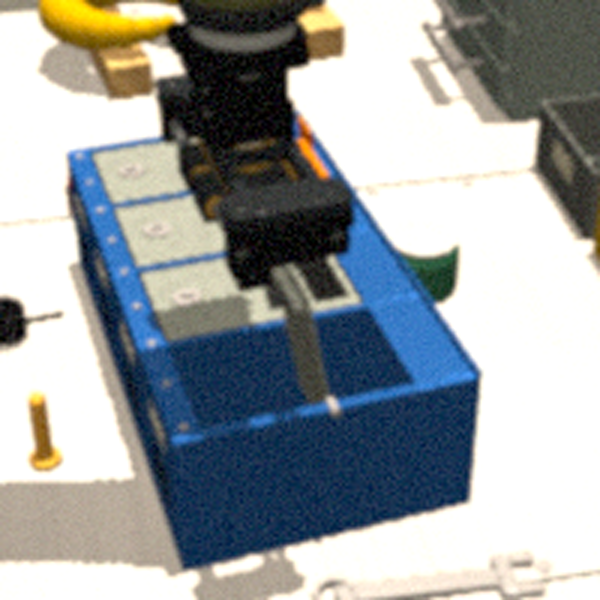

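The force is higher than expected, about 22 N upward, so the tip is probably bearing on the cam tongue under the lid. I'll back off and look.

Emit:
send_rows --steps '[[[0,0.002,-0.001],[0,0,0],0],[[0,0.005,-0.002],[0,0,0],0],[[0,0.01,-0.003],[0,0,0],0],[[0,0.02,-0.003],[0,0,0],0],[[0,0.03,-0.003],[0,0,0],0]]'

```text
time_s: 9.5
tool_pos: [0.4812, -0.1557, 0.1945]
tool_rot: [180.0, 0.0, -82.7]
force: [-0.6, -0.3, -0.1]
grip_width: 0.0005
```

```bash
python3 - <<'E'
from h import *
from cell import env
import cv2
c=env.read_camera("side");s=c["pixels"][:,:,::-1]
cv2.imwrite("pics/s8.png",cv2.resize(cv2.convertScaleAbs(s[140:260,180:300],alpha=1.7),(720,720)[:0] or (600,600),interpolation=cv2.INTER_CUBIC))
c=env.read_camera("top");s=c["pixels"][:,:,::-1]
cv2.imwrite("pics/t8.png",cv2.resize(cv2.convertScaleAbs(s[130:270,155:355],alpha=1.8),(800,560),interpolation=cv2.INTER_CUBIC))
E
python3 st.py
```

```text
9.6 [ 0.48   -0.1565  0.1945] [179.9013  -0.0356 -82.8356] L [-0.0719 -0.1516  0.1945] [0.0734 0.4155 0.293 ] [-0.0337  0.0114 -0.0085]
```

View pics/s8.png

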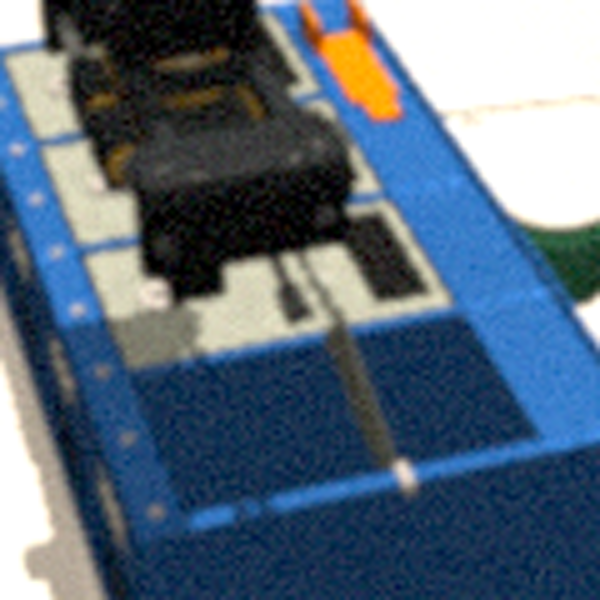

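View pics/t8.png

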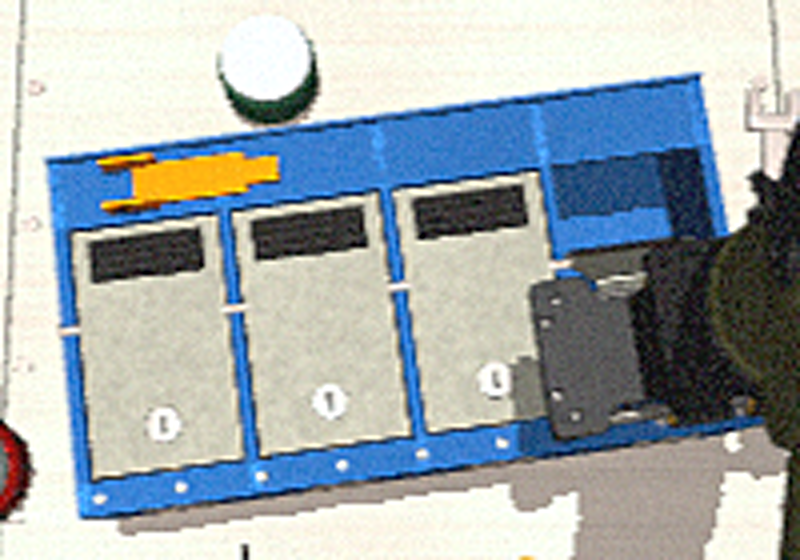

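Emit:
send_rows --steps '[[[0,0.01,-0.02],[0,0,0],0],[[0,0.01,-0.05],[0,0,0],0],[[0,0.01,-0.085],[0,0,0],0],[[0,0.01,-0.12],[0,0,0],0],[[0,0.01,-0.15],[0,0,0],0]]'

```text
time_s: 10.02
tool_pos: [0.4718, -0.1571, 0.3472]
tool_rot: [-179.9, -0.1, -82.8]
force: [0.5, -0.3, -0.0]
grip_width: 0.0005
```

```bash
python3 - <<'E'
from h import *
from cell import env
import cv2
c=env.read_camera("side");s=c["pixels"][:,:,::-1]
cv2.imwrite("pics/s9.png",cv2.resize(cv2.convertScaleAbs(s[140:260,180:300],alpha=1.7),(720,720)[:0] or (600,600),interpolation=cv2.INTER_CUBIC))
for t in [45,60,65,70,75,80.2]:
    t=np.radians(t)
    print(np.degrees(t),[((proj(c,W(.002-.09*np.cos(t),y,.12+.09*np.sin(t)))-[180,140])*5).round(0) for y in (-.105,-.195)])
E
python3 st.py
```

```text
45.0 [array([182., 246.]), array([241., 371.])]
59.99999999999999 [array([224., 210.]), array([286., 332.])]
65.0 [array([240., 199.]), array([304., 321.])]
70.0 [array([256., 190.]), array([321., 311.])]
75.0 [array([273., 182.]), array([340., 303.])]
80.2 [array([292., 176.]), array([360., 295.])]
10.0667 [ 0.4742 -0.1578  0.3532] [-179.4578   -0.3435  -82.7721] L [-0.0779 -0.152   0.3532] [2.1142 0.1358 3.8567] [ 0.0024 -0.2257 -0.0287]
```

View pics/s9.png

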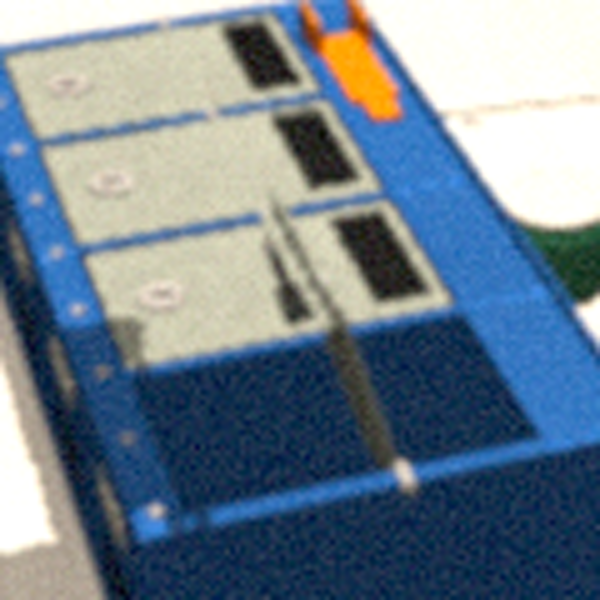

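Run:
```python
from h import *
from cell import env
import cv2
c=env.read_camera("side");w=env.read_camera("top");s=w["pixels"][:,:,::-1]
cv2.imwrite("pics/t9.png",cv2.resize(cv2.convertScaleAbs(s[165:235,275:355],alpha=1.8),(800,700)[:0] or (640,560),interpolation=cv2.INTER_CUBIC))
t=np.radians(74)
for l in (.03,.064,.09):
  for h in (0,.003,.01,.02):
    print(l,h,[((proj(c,W(.002-l*np.cos(t)-h*np.sin(t),y,.12+l*np.sin(t)-h*np.cos(t)))-[180,140])*5).round(0) for y in (-.105,-.13,-.15,-.17,-.195)])
for t in [65,70,75,80.2]:
    t=np.radians(t)
    print(np.degrees(t),[((proj(w,W(.002-.09*np.cos(t),y,.12+.09*np.sin(t)))-[275,165])*8).round(0) for y in (-.105,-.195)])
```

```text
0.03 0 [array([310., 289.]), array([327., 322.]), array([342., 349.]), array([357., 377.]), array([376., 413.])]
0.03 0.003 [array([304., 292.]), array([321., 325.]), array([335., 352.]), array([350., 380.]), array([370., 416.])]
0.03 0.01 [array([289., 299.]), array([306., 331.]), array([320., 359.]), array([335., 387.]), array([354., 423.])]
0.03 0.02 [array([268., 308.]), array([284., 341.]), array([298., 368.]), array([312., 397.]), array([331., 433.])]
0.064 0 [array([288., 231.]), array([305., 263.]), array([320., 289.]), array([335., 317.]), array([354., 352.])]
0.064 0.003 [array([281., 233.]), array([298., 265.]), array([313., 292.]), array([328., 320.]), array([347., 356.])]
0.064 0.01 [array([266., 240.]), array([283., 272.]), array([297., 299.]), array([312., 327.]), array([331., 363.])]
0.064 0.02 [array([244., 250.]), array([261., 282.]), array([275., 309.]), array([289., 337.]), array([307., 373.])]
0.09 0 [array([270., 184.]), array([287., 215.]), array([302., 242.]), array([317., 269.]), array([336., 304.])]
0.09 0.003 [array([263., 187.]), array([281., 218.]), array([295., 245.]), array([310., 272.]), array([329., 307.])]
0.09 0.01 [array([248., 193.]), array([265., 225.]), array([279., 252.]), array([293., 279.]), array([312., 315.])]
0.09 0.02 [array([226., 203.]), array([242., 235.]), array([256., 262.]), array([270., 289.]), array([289., 325.])]
65.0 [array([236., 325.]), array([559., 281.])]
70.0 [array([233., 297.]), array([556., 253.])]
75.0 [array([230., 269.]), array([554., 225.])]
80.2 [array([226., 239.]), array([550., 195.])]
```

View pics/t9.png

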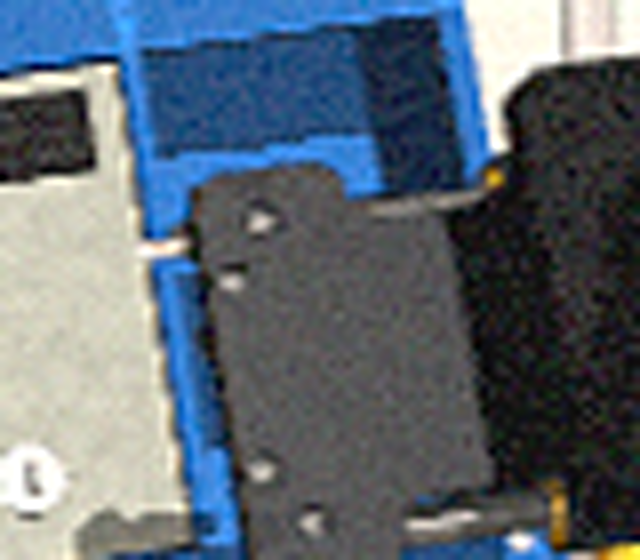

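The lid is at about 74°. The lock body and its tongue stick out about 12 mm from the underside at mid-width, right where I pushed. I'll push beside it instead, 30 mm towards +y, below the edge.

Emit:
send_rows --steps '[[[-0.016,0,0.02],[0,0,0],0],[[-0.031,0,0.055],[0,0,0],0],[[-0.031,0,0.09],[0,0,0],0],[[-0.031,0,0.125],[0,0,0],0],[[-0.031,0,0.15],[0,0,0],0]]'

```text
time_s: 10.58
tool_pos: [0.4654, -0.1255, 0.1902]
tool_rot: [179.7, 0.1, -82.7]
force: [-0.4, 0.2, -0.4]
grip_width: 0.0001
```

Emit:
send_rows --steps '[[[0,0,0.008],[0,0,0],0],[[0,0,0.012],[0,0,0],0],[[0,-0.005,0.012],[0,0,0],0],[[0,-0.012,0.012],[0,0,0],0],[[0,-0.02,0.012],[0,0,0],0]]'

```text
time_s: 11.0
tool_pos: [0.4898, -0.124, 0.1845]
tool_rot: [-179.8, -0.1, -82.8]
force: [0.1, -0.8, 0.8]
grip_width: 0.0004
```

```bash
python3 st.py
```

```text
11.0 [ 0.4898 -0.124   0.1845] [-179.8202   -0.0938  -82.7579] L [-0.0581 -0.1206  0.1845] [ 0.115  -0.788   0.8164] [-0.0133 -0.02    0.0387]
```

Emit:
send_rows --steps '[[[0,-0.005,0],[0,0,0],0],[[0,-0.01,0],[0,0,0],0],[[0,-0.014,0],[0,0,0],0],[[0,-0.018,0],[0,0,0],0],[[0,-0.02,0],[0,0,0],0]]'

```text
time_s: 11.42
tool_pos: [0.5083, -0.121, 0.1827]
tool_rot: [-180.0, 0.0, -82.7]
force: [-0.1, -0.0, 1.0]
grip_width: 0.0005
```

Emit:
send_rows --steps '[[[0,-0.001,0],[0,0,0],0],[[0,-0.002,0],[0,0,0],0],[[0,-0.003,0],[0,0,0],0],[[0,-0.004,0],[0,0,0],0],[[0,-0.004,0],[0,0,0],0]]'

```text
time_s: 11.83
tool_pos: [0.5114, -0.1208, 0.1826]
tool_rot: [180.0, -0.0, -82.7]
force: [-0.9, -0.4, 0.3]
grip_width: 0.0005
```

```bash
python3 st.py
```

```text
11.8333 [ 0.5114 -0.1208  0.1826] [179.9656  -0.0078 -82.7421] L [-0.0362 -0.1201  0.1826] [-0.9144 -0.4238  0.3062] [-0.0544  0.1706 -0.0164]
```

Emit:
send_rows --steps '[[[0,-0.001,0],[0,0,0],0],[[0,-0.002,0],[0,0,0],0],[[0,-0.003,0],[0,0,0],0],[[0,-0.004,0],[0,0,0],0],[[0,-0.004,0],[0,0,0],0]]'

```text
time_s: 12.25
tool_pos: [0.5158, -0.1202, 0.1826]
tool_rot: [-180.0, -0.0, -82.7]
force: [-1.2, 0.1, 0.7]
grip_width: 0.0003
```

Emit:
send_rows --steps '[[[0,-0.001,0],[0,0,0],0],[[0,-0.002,0],[0,0,0],0],[[0,-0.003,0],[0,0,0],0],[[0,-0.003,0],[0,0,0],0],[[0,-0.003,0],[0,0,0],0]]'

```text
time_s: 12.67
tool_pos: [0.5188, -0.1197, 0.1826]
tool_rot: [-180.0, -0.0, -82.7]
force: [-0.5, -0.5, 0.6]
grip_width: 0.0005
```

```bash
python3 st.py
```

```text
12.6667 [ 0.5188 -0.1197  0.1826] [-179.9774   -0.0036  -82.7264] L [-0.0288 -0.12    0.1826] [-0.5254 -0.5439  0.6316] [-0.0237  0.0599  0.029 ]
```

Emit:
send_rows --steps '[[[0,-0.001,0],[0,0,0],0],[[0,-0.002,0],[0,0,0],0],[[0,-0.002,0],[0,0,0],0],[[0,-0.002,0],[0,0,0],0],[[0,-0.002,0],[0,0,0],0]]'

```text
time_s: 13.08
tool_pos: [0.5203, -0.1196, 0.1826]
tool_rot: [180.0, -0.0, -82.7]
force: [-1.8, -1.1, 1.8]
grip_width: 0.0004
```

```bash
python3 st.py
```

```text
13.0833 [ 0.5203 -0.1196  0.1826] [179.958   -0.0012 -82.7418] L [-0.0273 -0.12    0.1826] [-1.7713 -1.1123  1.8006] [ 0.0161  0.5968 -0.0092]
```

Emit:
send_rows --steps '[[[0,-0.001,0],[0,0,0],0],[[0,-0.0015,0],[0,0,0],0],[[0,-0.0015,0],[0,0,0],0],[[0,-0.0015,0],[0,0,0],0],[[0,-0.0015,0],[0,0,0],0]]'

```text
time_s: 13.5
tool_pos: [0.5205, -0.1196, 0.1826]
tool_rot: [179.8, 0.0, -82.8]
force: [-6.7, -1.7, 4.2]
grip_width: 0.0004
```

```bash
python3 st.py
```

```text
13.5 [ 0.5205 -0.1196  0.1826] [179.7941   0.0091 -82.753 ] L [-0.0271 -0.12    0.1826] [-6.6927 -1.7224  4.2397] [-0.013   1.4335 -0.0037]
```

The tip has stopped moving while the force climbs, so the lid is on its stop, at the predicted position. I'll back straight off and look.

Emit:
send_rows --steps '[[[0,-0.001,0],[0,0,0],0],[[0,-0.001,0],[0,0,0],0],[[0,-0.001,0],[0,0,0],0],[[0,0.003,0],[0,0,0],0],[[0,0.01,0],[0,0,0],0]]'

```text
time_s: 13.92
tool_pos: [0.5131, -0.1203, 0.1827]
tool_rot: [-179.9, 0.0, -82.7]
force: [-0.1, -0.5, 0.7]
grip_width: 0.0006
```

Emit:
send_rows --steps '[[[0,0.015,0],[0,0,0],0],[[0,0.035,0],[0,0,0],0],[[0,0.04,-0.02],[0,0,0],0],[[0,0.04,-0.055],[0,0,0],0],[[0,0.04,-0.09],[0,0,0],0]]'

```text
time_s: 14.33
tool_pos: [0.4714, -0.1255, 0.2728]
tool_rot: [180.0, 0.0, -82.8]
force: [1.1, -0.4, 0.7]
grip_width: 0.0004
```

Emit:
send_rows --steps '[[[0,0,-0.02],[0,0,0],0],[[0.03,0,-0.05],[0,0,0],0],[[0.065,0,-0.05],[0,0,0],0],[[0.1,0,-0.05],[0,0,0],0],[[0.135,0,-0.05],[0,0,0],0]]'

```text
time_s: 14.75
tool_pos: [0.4903, -0.2612, 0.3238]
tool_rot: [-179.8, -0.1, -82.7]
force: [1.0, 0.6, -0.2]
grip_width: 0.0006
```

Emit:
send_rows --steps '[[[0.03,0,0],[0,0,0],0],[[0.06,0,0],[0,0,0],0],[[0.09,0,0],[0,0,0],0],[[0.12,0,0],[0,0,0],0],[[0.12,0,0],[0,0,0],0]]'

```text
time_s: 15.17
tool_pos: [0.5029, -0.3861, 0.3207]
tool_rot: [179.9, -0.1, -83.2]
force: [-1.3, -0.7, -0.8]
grip_width: 0.0006
```

```bash
python3 - <<'E'
from h import *
from cell import env
import cv2
c=env.read_camera("side");s=c["pixels"][:,:,::-1]
cv2.imwrite("pics/s10.png",cv2.resize(cv2.convertScaleAbs(s[140:260,180:300],alpha=1.7),(600,600),interpolation=cv2.INTER_CUBIC))
w=env.read_camera("top");s=w["pixels"][:,:,::-1]
cv2.imwrite("pics/t10.png",cv2.resize(cv2.convertScaleAbs(s[130:270,155:355],alpha=1.8),(800,560),interpolation=cv2.INTER_CUBIC))
for t in [70,75,80.2]:
    t=np.radians(t)
    print(np.degrees(t),[((proj(c,W(.002-.09*np.cos(t),y,.12+.09*np.sin(t)))-[180,140])*5).round(0) for y in (-.105,-.195)],[((proj(w,W(.002-.09*np.cos(t),y,.12+.09*np.sin(t)))-[155,130])*4).round(0) for y in (-.105,-.195)])
E
python3 st.py
```

```text
70.0 [array([256., 190.]), array([321., 311.])] [array([596., 289.]), array([758., 267.])]
75.0 [array([273., 182.]), array([340., 303.])] [array([595., 274.]), array([757., 252.])]
80.2 [array([292., 176.]), array([360., 295.])] [array([593., 260.]), array([755., 238.])]
15.2667 [ 0.5045 -0.3799  0.3217] [-179.9868    0.0499  -82.8627] L [-0.0759 -0.3762  0.3217] [ 0.2361  0.4678 -0.3793] [0.0265 0.0032 0.001 ]
```

View pics/s10.png

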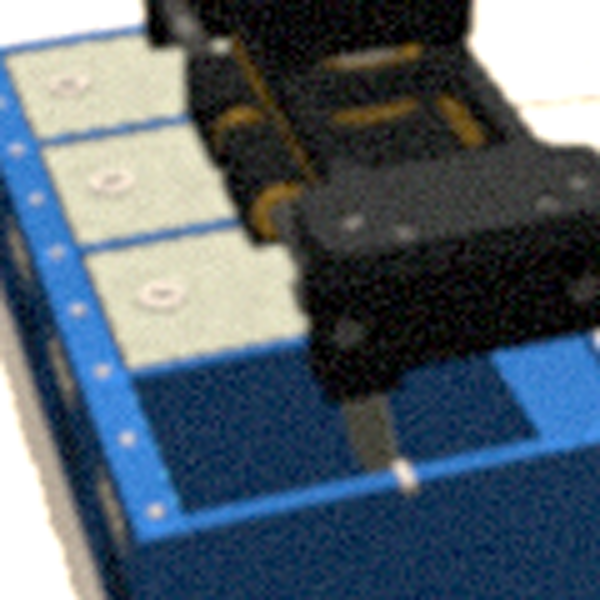

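View pics/t10.png

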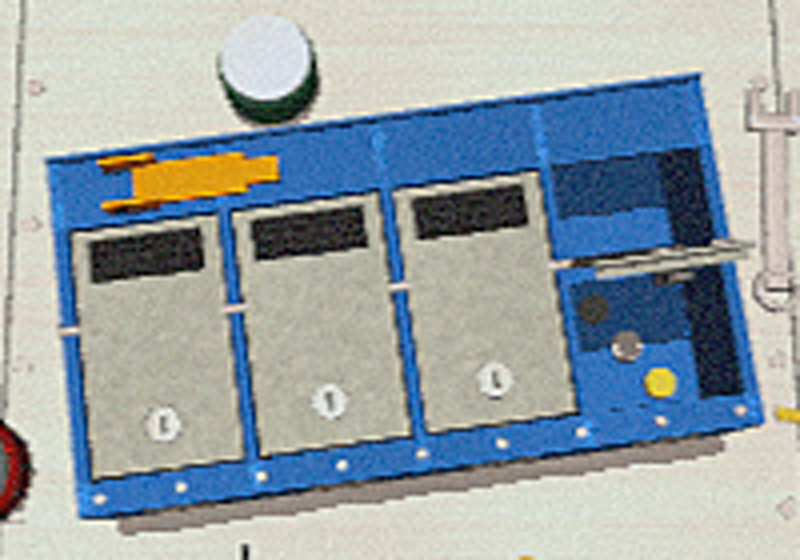

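Run:
```python
from h import *
from cell import env
import cv2
w=env.read_camera("top");s=w["pixels"][:,:,::-1]
im=cv2.resize(cv2.convertScaleAbs(s[180:208,292:346],alpha=1.8),(756,392),interpolation=cv2.INTER_CUBIC)
cv2.imwrite("pics/t11.png",im)
for t in [72,76,78,80.2]:
    t=np.radians(t)
    print(np.degrees(t),[((proj(w,W(.002-.09*np.cos(t)-h*np.sin(t),y,.12+.09*np.sin(t)-h*np.cos(t)))-[292,180])*14+7).round(0) for h in (0,.003) for y in (-.105,-.195)])
print([((proj(w,W(.002,y,.12))-[292,180])*14+7).round(0) for y in (-.1,-.2)])
```

```text
72.0 [array([174., 297.]), array([741., 220.]), array([176., 316.]), array([743., 239.])]
76.0 [array([170., 258.]), array([736., 181.]), array([172., 277.]), array([739., 200.])]
78.0 [array([167., 238.]), array([734., 161.]), array([169., 257.]), array([736., 180.])]
80.2 [array([164., 216.]), array([731., 139.]), array([167., 235.]), array([734., 158.])]
[array([ 48., 226.]), array([611., 150.])]
```

View pics/t11.png

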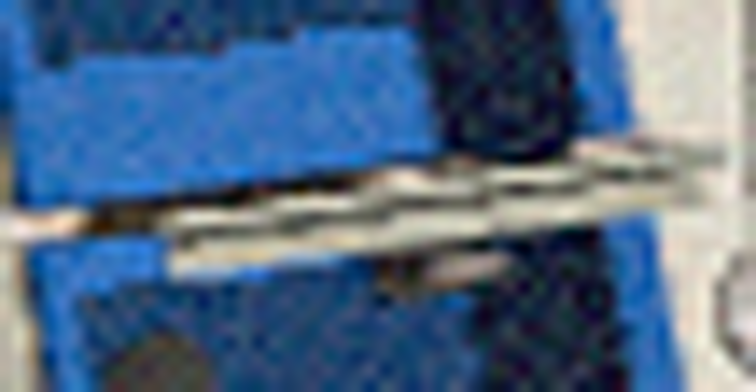

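The top view puts lid D somewhere between 77° and 81°, with the 2 mm calibration error. I'll clear the side camera's view and check from there.

Emit:
send_rows --steps '[[[0.01,0.03,0],[0,0,0],0],[[0.02,0.06,0],[0,0,0],0],[[0.03,0.09,0],[0,0,0],0],[[0.04,0.12,0],[0,0,0],0],[[0.05,0.15,0],[0,0,0],0]]'

```text
time_s: 15.73
tool_pos: [0.362, -0.446, 0.3234]
tool_rot: [-179.9, -0.1, -82.6]
force: [0.7, -0.2, -0.6]
grip_width: 0.0005
```

Emit:
send_rows --steps '[[[0.01,0.03,0],[0,0,0],0],[[0.02,0.06,0],[0,0,0],0],[[0.03,0.09,0],[0,0,0],0],[[0.04,0.12,0],[0,0,0],0],[[0.04,0.12,0],[0,0,0],0]]'

```text
time_s: 16.15
tool_pos: [0.2414, -0.5047, 0.3234]
tool_rot: [179.8, -0.2, -83.2]
force: [-0.9, 0.0, 0.3]
grip_width: 0.0003
```

```bash
python3 - <<'E'
from h import *
from cell import env
import cv2
c=env.read_camera("side");s=c["pixels"][:,:,::-1]
im=cv2.resize(cv2.convertScaleAbs(s[165:245,215:295],alpha=1.7),(720,720),interpolation=cv2.INTER_CUBIC)
cv2.imwrite("pics/s12.png",im[:,:])
im2=im.copy()
for t,k in [(72,(0,255,255)),(76,(0,255,0)),(80.2,(0,0,255))]:
    t=np.radians(t)
    q=[((proj(c,W(.002-.09*np.cos(t),y,.12+.09*np.sin(t)))-[215,165])*9+4).round(0).astype(int) for y in (-.105,-.195)]
    r=[((proj(c,W(.002,y,.12))-[215,165])*9+4).round(0).astype(int) for y in (-.105,-.195)]
    print(np.degrees(t),q,r)
    cv2.line(im2,tuple(map(int,q[0])),tuple(map(int,q[1])),k,1);cv2.line(im2,tuple(map(int,r[1])),tuple(map(int,q[1])),k,1)
cv2.imwrite("pics/s13.png",im2)
E
python3 st.py
```

```text
72.0 [array([163, 116]), array([281, 333])] [array([281, 389]), array([401, 614])]
76.0 [array([187, 105]), array([308, 321])] [array([281, 389]), array([401, 614])]
80.2 [array([214,  95]), array([336, 310])] [array([281, 389]), array([401, 614])]
16.2 [ 0.2451 -0.503   0.3233] [179.9702  -0.1112 -83.0405] L [-0.3487 -0.4655  0.3233] [0.9709 0.6024 0.1877] [0.0265 0.0336 0.066 ]
```

View pics/s12.png

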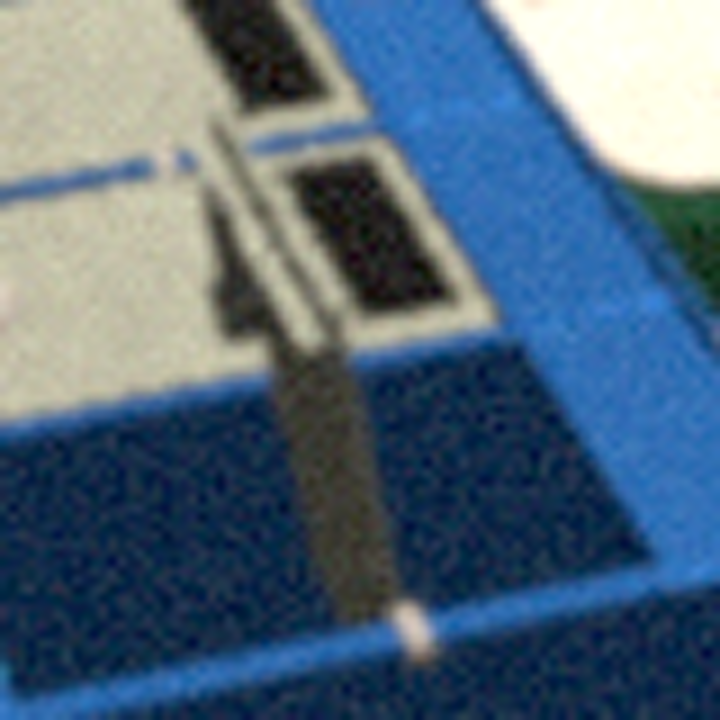

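View pics/s13.png

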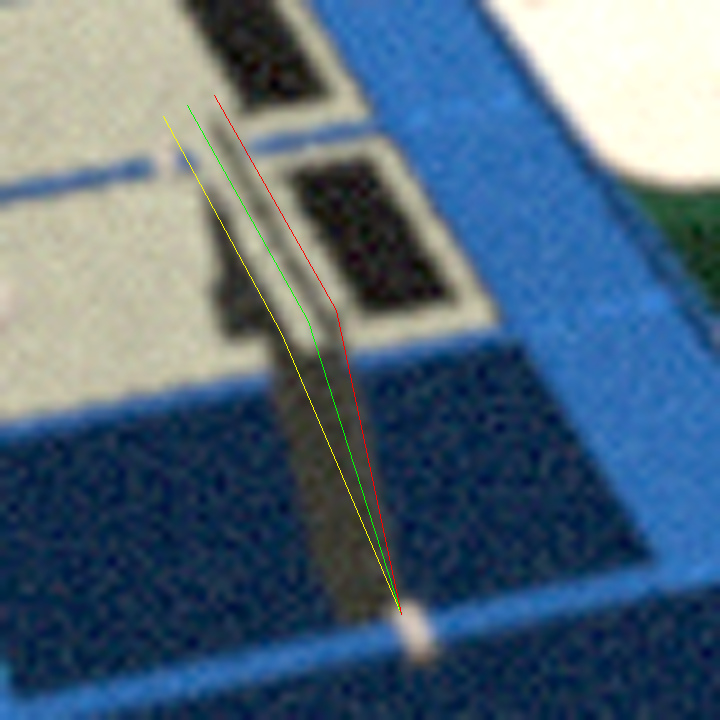

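The side view fits 80° (1.40 rad). The far and near edges of the lid's underside run from (275,350) to (340,615) and from (350,345) to (395,600). The prediction for 80.2° is (272,350) to (329,600) and (343,345) to (398,600), and 76° fits clearly worse. Lids A to C look flush. I'll hand in after one quick check that the loose parts haven't moved.

Run:
```python
from cell import env
import cv2,numpy as np
a=cv2.imread("pics/top0.png");b=env.read_camera("top")["pixels"][:,:,::-1]
b=cv2.resize(b,(800,600),interpolation=cv2.INTER_CUBIC);cv2.imwrite("pics/tf.png",b)
d=cv2.GaussianBlur(cv2.absdiff(a,b).max(2),(9,9),0)
n,l,s,c=cv2.connectedComponentsWithStats((d>25).astype(np.uint8))
print(s[1:][s[1:,4]>15])
```

```text
[[  457   261    78   104  5737]
 [  579   491   221   109 14377]]
```

View pics/tf.png

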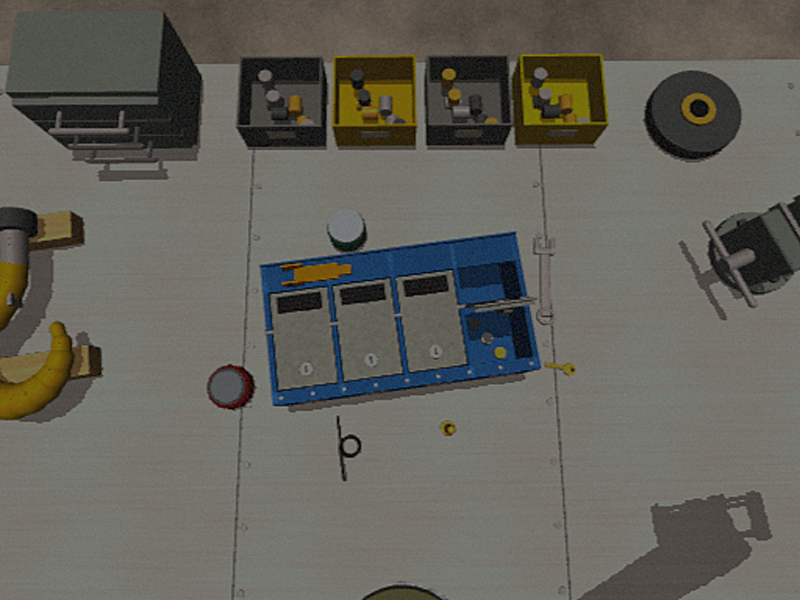

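Only lid D's bay and the arm's shadow have changed since the start. Handing in.

```bash
python3 -c "
from cell import env
print(env.get_obs()['time_s']);print(env.sign_off())"
```

```text
16.25
the job is handed in; nothing more can be done
None
```

The free lid is lid D, the rightmost one. It now stands open against its stop, and I handed the job in at 16.25 s with the arm well clear.

- **Finding it:** I pressed pad D first. It gave at a steady 3 N or so well past the 0.05 rad that a held lid can spring. I therefore never pressed the other three pads.
- **Opening it:** I pushed the pad down until the lid stood at about 45°. Then I pushed its raised front edge back until the fingertip stopped moving while the force rose to about 7 N.
- **First push at the edge:** it caught the lock tongue under the lid, with 45 N on the wrist at the highest reading (limit 120 N). I backed off and pushed beside the tongue instead, and the rest went lightly.
- **Lid angle:** the side view fits about 80° (1.40 rad), and so does the fingertip position at the stop. The top view was less clear, at 77–81° within its calibration error.
- **Everything else:** comparing top views from the start and the end shows changes only at lid D's bay and in the arm's shadow. The other three lids look shut and the loose parts have not moved.

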